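# Lock the sample carrier

## Robot

A 6-joint arm with a two-finger parallel gripper is mounted at the origin on the work surface. World frame = base frame: x ahead of the robot, y to its left, z up, the work surface at z = 0. Lengths are in mm, angles in rad, forces in N, time in s.
With the tool pointing down it reaches from about 400 to 925 mm from the base axis. Payload 12.5 kg.
Tool frame: the origin (TCP) lies on the centre line of the jaws, within the pads' length; the fingertips stand 19 mm ahead of it and the grasp point (between the pads) is the TCP; z points along the fingers, y is the line along which they close (so a half turn about z gives the same grasp; the last joint's range is limited). The gripper opens to 95 mm and grips with 3 to 60 N. Pads are 20 mm wide; open, the fingers measure 119 mm over their backs; the gripper's body (75 mm by 180 mm) begins 59 mm behind the grasp point.
Start: joints at [-1.21, 0.491, 1.559, -0, 1.092, -0.106], TCP at [281.293, -558.139, 233.661] pointing down, gripper open.
Joint ranges: [-3.1, 3.1], [-0.84, 2.19], [0.05, 2.79], [-1.13, 4.28], [0.06, 2.93], [-2.69, 2.69]. Speed limits (rad/s): [2.22, 2.22, 2.79, 3.14, 3.14, 3.14].

## Interface

Orientations are given as [roll, pitch, yaw] about the fixed x, y, z axes, in that order (R = Rz(yaw) Ry(pitch) Rx(roll)).
In Python, from cell import state, read_camera, job_done gives the robot as it stands.
- The arm moves only by the tool arm_command, never from a script. Its argument "deltas" is a list of rows, each an object of numbers: "dx", "dy", "dz": the shift along the world's x, y, z in m; "yaw": the turn about the world's z in degrees. In form: [{"dx": .., "dy": .., "dz": .., "yaw": ..}, ...]. A call has 1 to 20 rows; each row shifts and turns the commanded pose from where the row before left it; what a row does not reach is not made up. A row lasts 1/10 s, in which the tool goes at most 50 mm and 8.59 degrees, less where a joint would pass 70% of its speed; a pose out of reach is approached as far as the arm can. A call with a gripper value outside its range is refused whole. "gripper" is the finger opening in m, from 0 to 0.0951, set as the call begins (left out, the last holds). The fingers move at their own pace and stop on an object; the grip force is fixed at half the most. Time passes only in rows, so rows that do not move let the fingers close. It gives the time, the measured TCP pose, the force, the opening and the grip force at its end, in the units of the state.
- state(): the state, without advancing time (a new reading comes with each control period).
- read_camera(name): name is "scene" or "top"; returns a dict with "color" (480x640x3 uint8, red, green, blue), "range_z" (480x640 float32, mm along the optical axis (not along the pixel's ray), 0 where there is no reading), "fx", "fy", "cx", "cy" (pixels), "k1" (the pictures are not rectified: a ray, as slopes to the right and down, at radius r is drawn at 1 + k1 r^2 times it, then the intrinsics apply), "extrinsics" (4x4, takes a point from camera to world coordinates). Camera axes: x right, y up, looking along -z (the intrinsics and any distortion apply to the point x, -y, -z); pixel columns grow to the right and rows downward; lengths in mm; the calibration is good to about 2 mm. A picture is of the moment at which its call begins.
- job_done(): hands the job in; it is judged then, once.
The state is a dict: "t": time; "joints": joint angles; "qvel": joint speeds; "tau": joint torques, N m; "eef_pos": TCP position; "tcp_rot": TCP orientation; "ft_force": force on the tool from outside, world axes, zero at the start; "moment": the same for the moment, N m; "opening": opening from 0.0 (shut) to 1.0 (fully open); "grip_force": force on a finger pad.
Only numpy, scipy, OpenCV 4.12 (cv2) and the standard library are available. Lean on these libraries where they do the work, as an engineer would, in place of code of your own. Each camera call takes 0.05 s, during which the arm holds its last target. There are 200 camera calls.

## Task

The blood-sample carrier on the bench is packed, its lid is on and the wire bails are already hooked over the lid, but the red latch levers at its two ends still stand out. Lock it for transport: with the fingertips, push each lever down and in past its dead point until it snaps flat against the end of the carrier. Only push - do not pinch or force the levers, do not pick up the carrier or shove it along the bench, and leave the things around it alone.

Things in the scene. Friction and masses are not known exactly. Their poses are not given: they have to be found in the camera images.
- carrier: Loose sample carrier, about 3 kg, on rubber feet: clear box 190 mm (its x) by 280 mm (its y); white lid 200 by 290 mm, top 140 mm above the bench; on it a blue handle, 130 mm long (y), up to 183 mm high. Origin: centre of the underside; z up. A latch sits in the middle of each short end (end faces at y = +140 and -140 mm).
- left_lever (a joint): Angle of the red lever at the carrier's +y end: 0 = locked, hanging flat along the end wall; 1.57 = level, straight out; more = up and out (stop 2.3). Above 1.4 it swings easily and stays put; below, a spring resists with up to 0.2 N m (7 N at 30 mm from the pin). Dead point at 0.26: pushed below 0.22 it snaps to 0; let go before, it springs back out to 1.4.
- right_lever (a joint): The same for the red lever at the carrier's -y end: 0 = locked, 1.57 = straight out from that end, larger = up and out.
- left_lever_pivot (a point): Middle of the left lever's hinge pin (parallel to the carrier's x): 118 mm above the bench, 10 mm outside the end wall (carrier x = 0, y = +150 mm). The lever: a red plate 28 mm wide along the pin, 4 mm thick, reaching 55 mm from the pin, lip slightly flared; its outer face, the one to push, lies 6 mm off the pin (outward when locked).
- right_lever_pivot (a point): The same for the right lever (carrier x = 0, y = -150 mm).
- left_lever_tip (a point): Middle of the free end (lip) of the left lever, 53 mm from the pin.
- right_lever_tip (a point): Middle of the free end (lip) of the right lever, 53 mm from the pin.
- tube_rack: Orange rack with capped tubes, 70 by 110 mm, 88 mm high; to be left alone. Origin: centre of its underside.
- sample_pot: Specimen pot with an orange lid, 66 mm across, 70 mm high; to be left alone. Origin: centre of its underside.
- stain_bottle: Amber bottle with a black cap, 56 mm across, 140 mm high; to be left alone. Origin: centre of its underside.
- slide_box: Blue and white slide box, 87 by 102 mm, 36 mm high; to be left alone. Origin: centre of its underside.

How it is judged:
By the outcome, as a careful person would: the job done as asked, in the order asked, and still so for the second after the job is handed in, with the robot touching nothing.
It also fails if it takes over 51 s, if anything falls off the work surface, if the arm or the gripper's body presses on something with over 40 N, if the wrist force passes 120 N, or if a joint passes its speed limit or range.

## Working session

There is one attempt and no reset: what is moved stays moved. The work goes in short steps, Python scripts to look and compute and a tool call to move; the robot and the scene stay as the last step left them, time stands still between calls to the robot, and variables do not carry over. Pictures are saved under pics/ and viewed, at most 10 in all, crops included, and the job is handed in when it is done.

Besides the shell and the picture viewer there is one more tool, called after ">>>" as name(argument=value, ...), one argument or row to a line, values as JSON. arm_command: Moves the arm, as the interface text tells. Its arguments: {"type":"object","properties":{"deltas":{"type":"array"},"gripper":{"type":"number"}},"required":["deltas"]}

```bash
mkdir -p pics; cat > h.py <<'E'
import numpy as np, cv2
from cell import state, read_camera, job_done
def pts(c):
    v,u=np.mgrid[0:480,0:640].astype(float)
    p=np.stack([u.ravel(),v.ravel()],1)[:,None]
    K=np.array([[c['fx'],0,c['cx']],[0,c['fy'],c['cy']],[0,0,1.]])
    n=cv2.undistortPoints(p,K,np.array([c['k1'],0,0,0.]))[:,0]
    z=c['range_z'].ravel().astype(float)
    P=np.stack([n[:,0]*z,-n[:,1]*z,-z,np.ones_like(z)],1)@np.array(c['extrinsics']).T
    P=P[:,:3].reshape(480,640,3); P[c['range_z']==0]=np.nan
    return P
E
python3 - <<'E'
from h import *
for n in('scene','top'):
    c=read_camera(n);np.savez('/tmp/'+n,P=pts(c),color=c['color']);cv2.imwrite(f'pics/{n}1.png',c['color'][:,:,::-1]);print(n,np.round(c['extrinsics'],2).tolist(),c['fx'],c['k1'])
    P=pts(c);h=cv2.cvtColor(c['color'],cv2.COLOR_RGB2HSV)
    m=((h[...,0]<6)|(h[...,0]>174))&(h[...,1]>140)&(h[...,2]>70)
    k,l,s,ce=cv2.connectedComponentsWithStats(m.astype(np.uint8))
    for i in range(1,k):
        if s[i,4]>25: print(s[i],np.nanmedian(P[l==i],0).round(),np.nanmin(P[l==i],0).round(),np.nanmax(P[l==i],0).round())
print(state())
E
```

```text
scene [[-0.11, -0.75, 0.65, 1276.97], [0.99, -0.1, 0.06, 65.06], [0.02, 0.65, 0.76, 994.17], [0.0, 0.0, 0.0, 1.0]] 460.57838418680046 -0.06400965343579786
[250 214  15  15 124] [ 504. -154.  136.] [ 489. -170.  126.] [ 520. -135.  149.]
[388 245  20  11 158] [548. 203. 129.] [454. 178.  -3.] [563. 224. 139.]
[158 255   7   7  37] [ 613. -383.   83.] [ 604. -390.   74.] [ 618. -378.   89.]
[169 277   7   8  44] [ 677. -332.   84.] [ 665. -341.   72.] [ 682. -325.   90.]
top [[0.0, 1.0, -0.09, 466.26], [-1.0, 0.0, 0.01, 0.28], [0.01, 0.09, 1.0, 1064.68], [0.0, 0.0, 0.0, 1.0]] 462.78169838618885 0.03390019571938468
[473 183   9   7  45] [ 673. -333.   87.] [ 666. -343.   48.] [ 688. -328.   92.]
[498 212   9   7  50] [ 610. -385.   88.] [ 603. -393.   78.] [ 617. -380.   92.]
[209 235  23  16 266] [546. 203. 130.] [531. 182. 124.] [561. 223. 141.]
[387 258  22  14 245] [ 503. -155.  138.] [ 489. -174.  126.] [ 515. -134.  151.]
{'t': 0.1, 'joints': array([-1.20958800e+00,  4.91481702e-01,  1.55934392e+00,  1.84513743e-05,
        1.09170530e+00, -1.05634385e-01]), 'qvel': array([ 0.00151697,  0.00033782, -0.001166  ,  0.00021258, -0.00033353,
       -0.0014262 ]), 'tau': array([ 3.17583348e-03, -6.13622832e+01, -2.58604020e+01,  6.94439281e-02,
        4.70294617e-02, -5.79726679e-05]), 'eef_pos': array([ 281.23538324, -557.95290561,  233.14645497]), 'tcp_rot': array([-3.14066134e+00, -1.15204163e-04,  4.66834142e-01]), 'ft_force': array([ 0.11546097, -0.04575707,  0.13347758]), 'moment': array([0.00744015, 0.01012219, 0.00910373]), 'grip_force': 0.0, 'opening': 1.0008270475229208}
```

View pics/scene1.png

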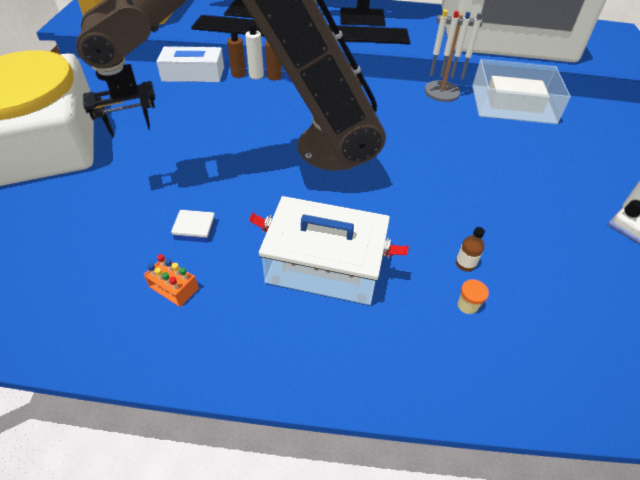

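View pics/top1.png

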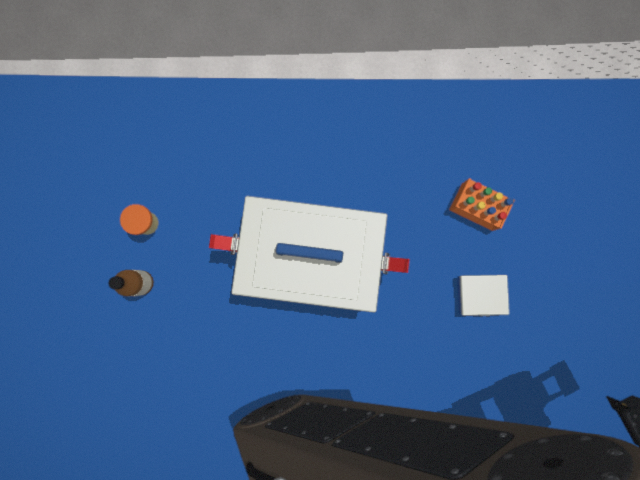

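The carrier is near the middle of the bench. In the top view the left lever (about 222,243) is roughly level, and the right one (about 398,265) stands up and out. The pot and bottle are about 130 mm left of the left lever tip. Next I'll fit the carrier pose.

```bash
cat >> h.py <<'E'
def fit(P,c):
    m=(abs(P[...,2]-140)<7)&(c.min(2)>150)&(abs(P[...,0]-525)<170)&(abs(P[...,1]-25)<190)
    k,l,s,_=cv2.connectedComponentsWithStats(cv2.morphologyEx(m.astype(np.uint8),cv2.MORPH_OPEN,np.ones((5,5))))
    i=1+s[1:,4].argmax(); q=P[l==i]
    (cx,cy),(w,h),a=cv2.minAreaRect(q[:,:2].astype(np.float32))
    if w>h:a-=90
    if a>45:a-=90
    if a<-45:a+=90
    return np.array([cx,cy]),a,(w,h),np.median(q[:,2])
def lev(P,c,o,a):
    R=np.array([[np.cos(np.radians(a)),-np.sin(np.radians(a))],[np.sin(np.radians(a)),np.cos(np.radians(a))]])
    h=cv2.cvtColor(c,cv2.COLOR_RGB2HSV)
    m=((h[...,0]<6)|(h[...,0]>174))&(h[...,1]>140)&(h[...,2]>70)
    Q=P.copy();Q[...,:2]=(P[...,:2]-o)@R
    for s in(1,-1):
        k=m&(abs(Q[...,0])<25)&(s*Q[...,1]>140)&(s*Q[...,1]<230)&(Q[...,2]>40)
        q=Q[k]; print('LR'[s<0],len(q),'x',np.median(q[:,0]).round(1) if len(q) else '', 'y',np.percentile(q[:,1],[3,50,97]).round(),'z',np.percentile(q[:,2],[3,50,97]).round()) if len(q) else print(s,'none')
        if len(q):
            f=np.polyfit(s*q[:,1]-150,q[:,2]-118,1); print('  z-118 = %.2f dy + %.1f, angle %.2f'%(f[0],f[1],1.571+np.arctan(f[0])))
    return R
E
python3 - <<'E'
from h import *
for n in('scene','top'):
    d=np.load(f'/tmp/{n}.npz'); o,a,wh,z=fit(d['P'],d['color']); print(n,o,a,wh,z)
    R=lev(d['P'],d['color'],o,a)
    for y in(150,190,-150,-190): print(y,(o+R@[0,y]).round(1))
E
```

```text
scene [524.98620605  26.49189758] -7.093650817871094 (296.3175048828125, 203.7433319091797) 139.71548276509282
L 161 x 1.9 y [155. 176. 197.] z [121. 128. 136.]
  z-118 = 0.24 dy + 4.1, angle 1.81
R 129 x 1.8 y [-197. -180. -157.] z [125. 136. 147.]
  z-118 = 0.52 dy + 2.3, angle 2.05
150 [543.5 175.3]
190 [548.4 215. ]
-150 [ 506.5 -122.4]
-190 [ 501.5 -162.1]
top [524.02099609  19.51280212] -7.010185241699219 (293.9027404785156, 199.0619354248047) 140.93520630890606
L 265 x -0.5 y [166. 185. 203.] z [125. 130. 137.]
  z-118 = 0.24 dy + 4.0, angle 1.81
R 244 x -0.5 y [-192. -176. -159.] z [130. 138. 149.]
  z-118 = 0.52 dy + 6.7, angle 2.05
150 [542.3 168.4]
190 [547.2 208.1]
-150 [ 505.7 -129.4]
-190 [ 500.8 -169.1]
```

>>> arm_command(
  gripper=0,
  deltas=[
    {"dx": 0.0219, "dy": 0.0386, "yaw": 5.62},
    {"dx": 0.0219, "dy": 0.0386, "yaw": 5.62},
    {"dx": 0.0219, "dy": 0.0386, "yaw": 5.62},
    {"dx": 0.0219, "dy": 0.0386, "yaw": 5.62},
    {"dx": 0.0219, "dy": 0.0386, "yaw": 5.62},
    {"dx": 0.0219, "dy": 0.0386, "yaw": 5.62},
    {"dx": 0.0219, "dy": 0.0386, "yaw": 5.62},
    {"dx": 0.0219, "dy": 0.0386, "yaw": 5.62},
    {"dx": 0.0219, "dy": 0.0386, "yaw": 5.62},
    {"dx": 0.0219, "dy": 0.0386, "yaw": 5.62},
    {"dz": -0.02},
    {"dz": -0.015},
    {},
    {},
  ],
)

```text
$.deltas[0]: bad value
```

```bash
python3 - <<'E'
from h import *
c=read_camera('scene');cv2.imwrite('pics/s2.png',cv2.resize(c['color'][150:300,180:420,::-1],(800,500),interpolation=cv2.INTER_CUBIC))
print({k:np.round(v,3) for k,v in state().items() if k in('t','eef_pos','tcp_rot','ft_force','opening')})
E
```

```text
{'t': np.float64(0.15), 'eef_pos': array([ 281.212, -557.997,  233.201]), 'tcp_rot': array([-3.141, -0.   ,  0.467]), 'ft_force': array([ 0.044, -0.29 ,  0.327]), 'opening': np.float64(1.001)}
```

View pics/s2.png

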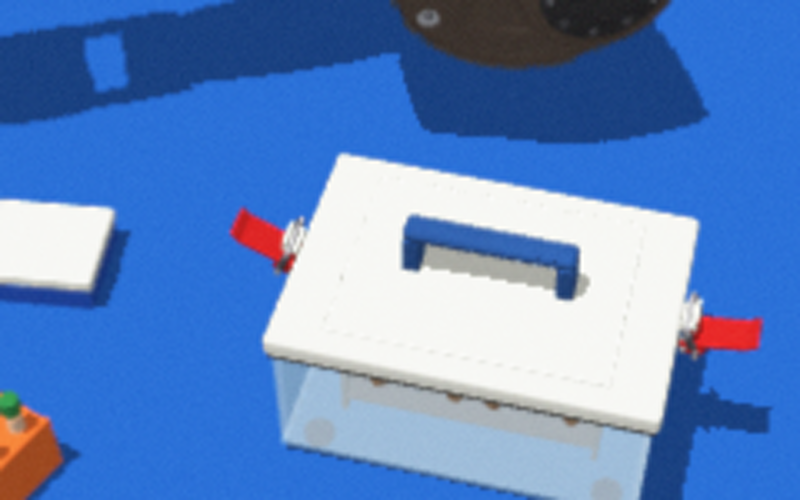

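The crop shows the untouched carrier, with the right lever tip at about (240,222) and the left tip at (760,330). The move call was refused, so I'll give all four keys in every row.

>>> arm_command(
  gripper=0,
  deltas=[
    {"dx": 0.0219, "dy": 0.0386, "dz": 0, "yaw": 5.62},
    {"dx": 0.0219, "dy": 0.0386, "dz": 0, "yaw": 5.62},
    {"dx": 0.0219, "dy": 0.0386, "dz": 0, "yaw": 5.62},
    {"dx": 0.0219, "dy": 0.0386, "dz": 0, "yaw": 5.62},
    {"dx": 0.0219, "dy": 0.0386, "dz": 0, "yaw": 5.62},
    {"dx": 0.0219, "dy": 0.0386, "dz": 0, "yaw": 5.62},
    {"dx": 0.0219, "dy": 0.0386, "dz": 0, "yaw": 5.62},
    {"dx": 0.0219, "dy": 0.0386, "dz": 0, "yaw": 5.62},
    {"dx": 0.0219, "dy": 0.0386, "dz": 0, "yaw": 5.62},
    {"dx": 0.0219, "dy": 0.0386, "dz": 0, "yaw": 5.62},
    {"dx": 0, "dy": 0, "dz": -0.02, "yaw": 0},
    {"dx": 0, "dy": 0, "dz": -0.015, "yaw": 0},
    {"dx": 0, "dy": 0, "dz": 0, "yaw": 0},
    {"dx": 0, "dy": 0, "dz": 0, "yaw": 0},
  ],
)

```text
t: 1.55
eef_pos: [500.3, -172.3, 198.8]
tcp_rot: [-3.141, -0.0, 1.447]
ft_force: [0.0, -0.7, 0.6]
opening: 0.004
grip_force: 0.0
```

```bash
python3 - <<'E'
from h import *
c=read_camera('scene');cv2.imwrite('pics/s3.png',cv2.resize(c['color'][150:300,180:420,::-1],(800,500),interpolation=cv2.INTER_CUBIC))
print({k:np.round(v,3) for k,v in state().items() if k in('t','eef_pos','tcp_rot','ft_force','opening')})
E
```

```text
{'t': np.float64(1.6), 'eef_pos': array([ 500.443, -172.477,  199.216]), 'tcp_rot': array([3.141, 0.   , 1.447]), 'ft_force': array([-0.344,  0.084,  0.023]), 'opening': np.float64(0.005)}
```

View pics/s3.png

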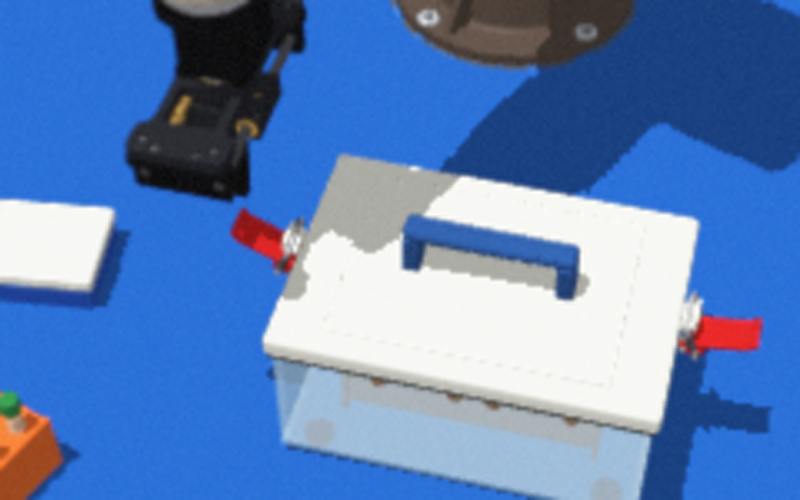

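The gripper is above and just outside the right lever. Its body, around (190,170), hides the fingers in this view. I'll go down slowly and watch the force.

>>> arm_command(
  deltas=[
    {"dx": 0, "dy": 0, "dz": -0.01, "yaw": 0},
    {"dx": 0, "dy": 0, "dz": -0.01, "yaw": 0},
    {"dx": 0, "dy": 0, "dz": -0.01, "yaw": 0},
    {"dx": 0, "dy": 0, "dz": -0.005, "yaw": 0},
    {"dx": 0, "dy": 0, "dz": -0.005, "yaw": 0},
    {"dx": 0, "dy": 0, "dz": -0.005, "yaw": 0},
    {"dx": 0, "dy": 0, "dz": -0.005, "yaw": 0},
    {"dx": 0, "dy": 0, "dz": 0, "yaw": 0},
  ],
)

```text
t: 2.4
eef_pos: [500.1, -172.0, 148.0]
tcp_rot: [-3.141, -0.0, 1.448]
ft_force: [0.0, -0.2, -0.6]
opening: 0.002
grip_force: 0.0
```

```bash
python3 - <<'E'
from h import *
c=read_camera('scene');P=pts(c)
print({k:np.round(v,3) for k,v in state().items() if k in('t','eef_pos','ft_force','moment')})
lev(P,c['color'],np.array([524.3,24]),-7.05)
E
```

```text
{'t': np.float64(2.45), 'eef_pos': array([ 500.238, -172.094,  148.427]), 'ft_force': array([-0.107,  0.647,  0.505]), 'moment': array([-0.003, -0.048,  0.045])}
L 160 x 2.2 y [157. 179. 200.] z [122. 128. 135.]
  z-118 = 0.22 dy + 4.2, angle 1.79
R 86 x 4.4 y [-192. -175. -155.] z [119. 123. 128.]
  z-118 = -0.03 dy + 5.6, angle 1.54
```

>>> arm_command(
  deltas=[
    {"dx": -0.0002, "dy": -0.002, "dz": -0.006, "yaw": 0},
    {"dx": 0, "dy": 0, "dz": -0.0055, "yaw": 0},
    {"dx": 0, "dy": 0, "dz": -0.0055, "yaw": 0},
    {"dx": 0.0001, "dy": 0.001, "dz": -0.006, "yaw": 0},
    {"dx": 0.0003, "dy": 0.002, "dz": -0.006, "yaw": 0},
    {"dx": 0.0003, "dy": 0.003, "dz": -0.005, "yaw": 0},
    {"dx": 0.0005, "dy": 0.0036, "dz": -0.005, "yaw": 0},
    {"dx": 0.0005, "dy": 0.0045, "dz": -0.004, "yaw": 0},
    {"dx": 0.0006, "dy": 0.0048, "dz": -0.004, "yaw": 0},
    {"dx": 0, "dy": 0, "dz": 0, "yaw": 0},
  ],
)

```text
t: 3.45
eef_pos: [502.0, -154.5, 100.9]
tcp_rot: [-3.14, -0.001, 1.448]
ft_force: [0.4, 0.6, 0.0]
opening: 0.007
grip_force: 0.0
```

```bash
python3 - <<'E'
from h import *
c=read_camera('scene');P=pts(c)
print({k:np.round(v,3) for k,v in state().items() if k in('t','eef_pos','ft_force','moment')})
print(fit(P,c['color']))
lev(P,c['color'],np.array([524.3,24]),-7.05)
E
```

```text
{'t': np.float64(3.5), 'eef_pos': array([ 502.113, -154.792,  101.153]), 'ft_force': array([-0.136, -0.724,  0.369]), 'moment': array([ 0.012, -0.107,  0.014])}
(array([525.29174805,  28.381073  ]), -5.992759704589844, (297.0245361328125, 204.7478485107422), np.float64(139.74314678818757))
L 156 x 1.3 y [158. 179. 200.] z [120. 128. 136.]
  z-118 = 0.24 dy + 3.6, angle 1.80
R 13 x 11.7 y [-168. -161. -156.] z [ 72.  91. 109.]
  z-118 = -2.92 dy + 7.4, angle 0.33
```

>>> arm_command(
  deltas=[
    {"dx": 0.0003, "dy": 0.0025, "dz": -0.001, "yaw": 0},
    {"dx": 0.0003, "dy": 0.0025, "dz": -0.001, "yaw": 0},
    {"dx": 0.0003, "dy": 0.002, "dz": 0, "yaw": 0},
    {"dx": 0.0002, "dy": 0.002, "dz": 0, "yaw": 0},
    {"dx": 0, "dy": 0, "dz": 0, "yaw": 0},
  ],
)

```text
t: 4.0
eef_pos: [503.5, -146.0, 99.7]
tcp_rot: [3.141, -0.0, 1.448]
ft_force: [-0.6, -0.1, 0.7]
opening: 0.003
grip_force: 0.0
```

```bash
python3 - <<'E'
from h import *
c=read_camera('scene');P=pts(c)
print({k:np.round(v,3) for k,v in state().items() if k in('t','eef_pos','ft_force','moment')})
lev(P,c['color'],np.array([524.3,24]),-7.05)
E
```

```text
{'t': np.float64(4.05), 'eef_pos': array([ 503.521, -146.111,   99.705]), 'ft_force': array([0.051, 0.739, 0.166]), 'moment': array([ 0.005, -0.106,  0.018])}
L 160 x 1.3 y [158. 179. 200.] z [122. 128. 135.]
  z-118 = 0.23 dy + 3.9, angle 1.80
-1 none
```

>>> arm_command(
  deltas=[
    {"dx": -0.002, "dy": -0.015, "dz": 0, "yaw": 0},
    {"dx": -0.003, "dy": -0.025, "dz": 0, "yaw": 0},
    {"dx": -0.004, "dy": -0.03, "dz": 0.02, "yaw": 0},
    {"dx": 0, "dy": 0, "dz": 0.04, "yaw": 0},
    {"dx": 0, "dy": 0, "dz": 0.04, "yaw": 0},
    {"dx": 0, "dy": 0, "dz": 0.04, "yaw": 0},
    {"dx": 0, "dy": 0, "dz": 0, "yaw": 0},
  ],
)

```text
t: 4.75
eef_pos: [495.6, -218.2, 244.6]
tcp_rot: [3.134, 0.003, 1.447]
ft_force: [-0.3, -0.6, -0.2]
opening: 0.007
grip_force: 0.0
```

```bash
python3 - <<'E'
from h import *
for n in('scene','top'):
    c=read_camera(n);P=pts(c)
    if n=='scene':cv2.imwrite('pics/s4.png',cv2.resize(c['color'][150:300,180:420,::-1],(800,500),interpolation=cv2.INTER_CUBIC))
    print(fit(P,c['color']))
    lev(P,c['color'],np.array([524.3,24]),-7.05)
E
```

```text
(array([525.00115967,  28.47575378]), -6.7808990478515625, (300.8232727050781, 202.099853515625), np.float64(139.72323951788303))
L 158 x 1.2 y [157. 179. 200.] z [123. 128. 135.]
  z-118 = 0.24 dy + 3.5, angle 1.80
-1 none
(array([523.94732666,  19.64888   ]), -7.00494384765625, (302.9134826660156, 199.38925170898438), np.float64(140.99386546624532))
L 266 x -0.3 y [161. 180. 198.] z [125. 130. 137.]
  z-118 = 0.23 dy + 5.3, angle 1.79
-1 none
```

View pics/s4.png

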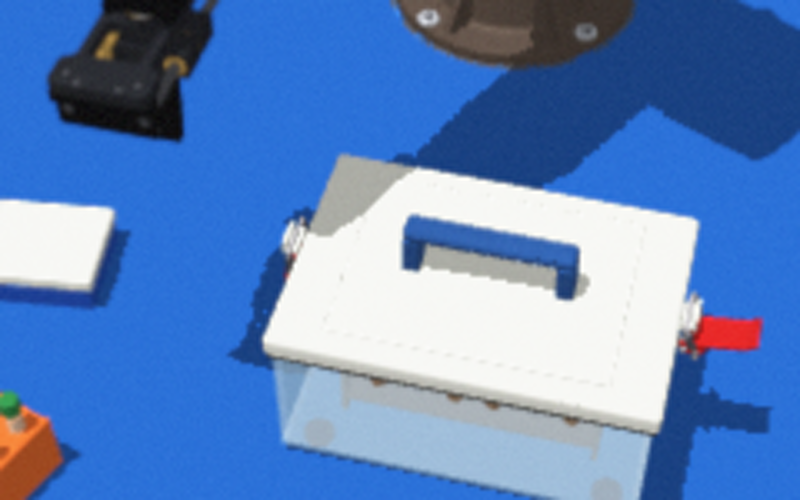

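The right lever is locked: no red stands out at (290,240), and the carrier has not moved. Now the left one.

>>> arm_command(
  deltas=[
    {"dx": 0, "dy": 0, "dz": 0.02, "yaw": 0},
    {"dx": 0.0053, "dy": 0.0439, "dz": 0, "yaw": 0},
    {"dx": 0.0053, "dy": 0.0439, "dz": 0, "yaw": 0},
    {"dx": 0.0053, "dy": 0.0439, "dz": 0, "yaw": 0},
    {"dx": 0.0053, "dy": 0.0439, "dz": 0, "yaw": 0},
    {"dx": 0.0053, "dy": 0.0439, "dz": 0, "yaw": 0},
    {"dx": 0.0053, "dy": 0.0439, "dz": 0, "yaw": 0},
    {"dx": 0.0053, "dy": 0.0439, "dz": 0, "yaw": 0},
    {"dx": 0.0053, "dy": 0.0439, "dz": 0, "yaw": 0},
    {"dx": 0.0053, "dy": 0.0439, "dz": 0, "yaw": 0},
    {"dx": 0.0053, "dy": 0.0439, "dz": 0, "yaw": 0},
    {"dx": 0, "dy": 0, "dz": 0, "yaw": 0},
    {"dx": 0, "dy": 0, "dz": -0.03, "yaw": 0},
    {"dx": 0, "dy": 0, "dz": -0.03, "yaw": 0},
    {"dx": 0, "dy": 0, "dz": -0.02, "yaw": 0},
    {"dx": 0, "dy": 0, "dz": 0, "yaw": 0},
    {"dx": 0, "dy": 0, "dz": 0, "yaw": 0},
  ],
)

```text
t: 6.55
eef_pos: [547.6, 222.1, 179.2]
tcp_rot: [-3.14, 0.001, 1.447]
ft_force: [0.5, 0.7, -0.8]
opening: 0.006
grip_force: 0.0
```

>>> arm_command(
  deltas=[
    {"dx": 0.001, "dy": -0.0015, "dz": -0.01, "yaw": 0},
    {"dx": 0, "dy": 0, "dz": -0.007, "yaw": 0},
    {"dx": 0, "dy": 0, "dz": -0.007, "yaw": 0},
    {"dx": 0, "dy": 0, "dz": -0.006, "yaw": 0},
    {"dx": 0, "dy": 0, "dz": 0, "yaw": 0},
  ],
)

```text
t: 7.05
eef_pos: [548.2, 221.2, 148.8]
tcp_rot: [-3.141, 0.0, 1.448]
ft_force: [0.2, -0.2, 0.4]
opening: 0.003
grip_force: 0.0
```

```bash
python3 - <<'E'
from h import *
c=read_camera('scene');P=pts(c)
print({k:np.round(v,3) for k,v in state().items() if k in('t','eef_pos','ft_force')})
lev(P,c['color'],np.array([524.3,24]),-7.05)
cv2.imwrite('pics/s5.png',cv2.resize(c['color'][180:330,300:540,::-1],(800,500),interpolation=cv2.INTER_CUBIC))
E
```

```text
{'t': np.float64(7.1), 'eef_pos': array([548.346, 221.278, 149.308]), 'ft_force': array([ 0.514,  0.053, -0.204])}
L 65 x 6.5 y [157. 165. 195.] z [121. 124. 127.]
  z-118 = 0.05 dy + 4.8, angle 1.62
-1 none
```

View pics/s5.png

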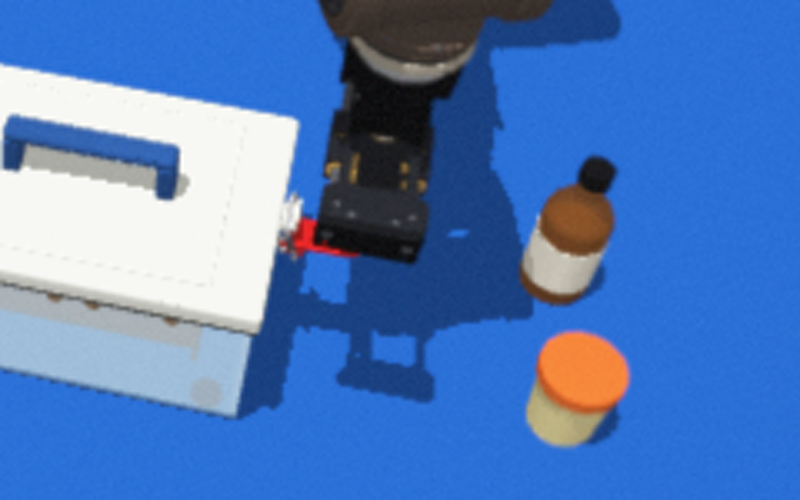

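The fingertips (below the body at about 370,250) have pushed the lever (320,237) to level. The bottle (570,240) and pot (580,390) are clear. Now the mirrored arc.

>>> arm_command(
  deltas=[
    {"dx": 0.0001, "dy": 0.001, "dz": -0.006, "yaw": 0},
    {"dx": 0, "dy": 0, "dz": -0.0055, "yaw": 0},
    {"dx": 0, "dy": 0, "dz": -0.0055, "yaw": 0},
    {"dx": -0.0001, "dy": -0.001, "dz": -0.006, "yaw": 0},
    {"dx": -0.0003, "dy": -0.002, "dz": -0.006, "yaw": 0},
    {"dx": -0.0003, "dy": -0.003, "dz": -0.005, "yaw": 0},
    {"dx": -0.0005, "dy": -0.0036, "dz": -0.005, "yaw": 0},
    {"dx": -0.0005, "dy": -0.0045, "dz": -0.004, "yaw": 0},
    {"dx": -0.0006, "dy": -0.0048, "dz": -0.004, "yaw": 0},
    {"dx": -0.0003, "dy": -0.0025, "dz": -0.001, "yaw": 0},
    {"dx": -0.0003, "dy": -0.0025, "dz": -0.001, "yaw": 0},
    {"dx": -0.0003, "dy": -0.002, "dz": 0, "yaw": 0},
    {"dx": 0, "dy": 0, "dz": 0, "yaw": 0},
  ],
)

```text
t: 8.4
eef_pos: [545.2, 196.0, 100.6]
tcp_rot: [-3.141, 0.0, 1.447]
ft_force: [0.4, -0.2, 0.7]
opening: 0.007
grip_force: 0.0
```

```bash
python3 - <<'E'
from h import *
c=read_camera('scene');P=pts(c)
print({k:np.round(v,3) for k,v in state().items() if k in('t','eef_pos','ft_force')})
lev(P,c['color'],np.array([524.3,24]),-7.05)
E
```

```text
{'t': np.float64(8.45), 'eef_pos': array([545.336, 196.135, 100.698]), 'ft_force': array([-0.27 ,  0.688,  0.518])}
L 1 x 11.6 y [155. 155. 155.] z [69. 69. 69.]
  z-118 = -4.53 dy + -24.7, angle 0.22
-1 noneh.py:30: RankWarning: Polyfit may be poorly conditioned
  f=np.polyfit(s*q[:,1]-150,q[:,2]-118,1); print('  z-118 = %.2f dy + %.1f, angle %.2f'%(f[0],f[1],1.571+np.arctan(f[0])))
```

>>> arm_command(
  deltas=[
    {"dx": -0.0002, "dy": -0.002, "dz": 0, "yaw": 0},
    {"dx": -0.0001, "dy": -0.001, "dz": 0, "yaw": 0},
    {"dx": 0, "dy": 0, "dz": 0, "yaw": 0},
    {"dx": 0.002, "dy": 0.015, "dz": 0, "yaw": 0},
    {"dx": 0.003, "dy": 0.025, "dz": 0, "yaw": 0},
    {"dx": 0, "dy": 0, "dz": 0.02, "yaw": 0},
    {"dx": 0, "dy": 0, "dz": 0.04, "yaw": 0},
    {"dx": 0, "dy": 0, "dz": 0.04, "yaw": 0},
    {"dx": 0, "dy": 0, "dz": 0.04, "yaw": 0},
    {"dx": 0, "dy": 0, "dz": 0.03, "yaw": 0},
    {"dx": 0, "dy": 0, "dz": 0, "yaw": 0},
  ],
)

```text
t: 9.55
eef_pos: [551.2, 234.8, 275.1]
tcp_rot: [3.135, -0.003, 1.448]
ft_force: [-0.2, 0.2, -1.1]
opening: 0.003
grip_force: 0.0
```

```bash
python3 - <<'E'
from h import *
for n in('scene','top'):
    c=read_camera(n);P=pts(c)
    if n=='scene':cv2.imwrite('pics/s6.png',cv2.resize(c['color'][180:330,220:460,::-1],(800,500),interpolation=cv2.INTER_CUBIC))
    print(fit(P,c['color']))
    lev(P,c['color'],np.array([524.3,24]),-7.05)
E
```

```text
(array([523.63720703,  19.78285217]), -7.308380126953125, (305.39642333984375, 202.99696350097656), np.float64(139.8028259719821))
L 21 x 12.2 y [150. 154. 157.] z [ 67.  95. 120.]
  z-118 = -6.62 dy + 2.6, angle 0.15
-1 none
(array([524.22045898,  22.20448303]), -7.050140380859375, (295.7391662597656, 198.99630737304688), np.float64(140.91914887968426))
1 none
-1 none
```

View pics/s6.png

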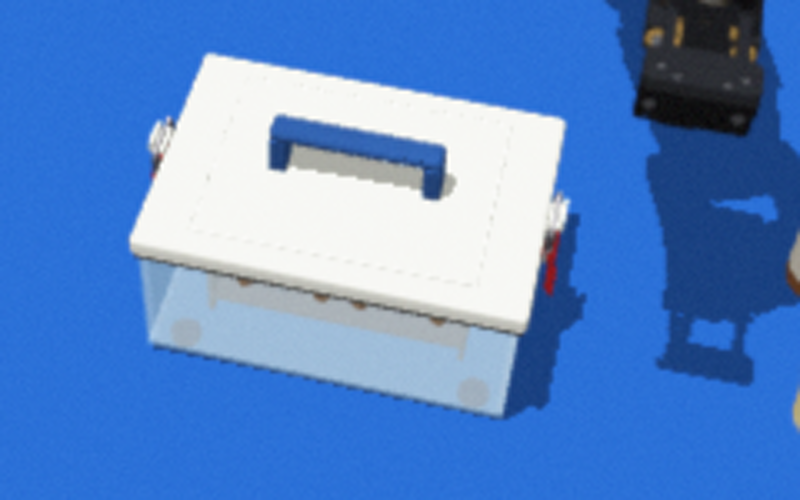

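The left lever now hangs flat against the wall at (551,262), and the right one is flat at (155,165). The arm is clear and the carrier hasn't moved.

```bash
python3 -c "from cell import job_done; print(job_done())"
```

```text
the job is handed in; nothing more can be done
None
```

Both latch levers are snapped flat against the ends of the carrier, it stayed where it was, nothing around it was touched, and the job was handed in at about 10 s.

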